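# Feel the gap of a casting stand with a taper gauge

## Task

Take the taper gauge upright out of its stand by the handle and slide its blade straight down into the gap between the two upright plates of the casting stand, near the middle of their width, until it drags snugly on both plates and the sprung plate has just given way by about 2 mm. Do not force it further and leave the other things on the bench alone. Finish while still holding the gauge by its handle, still and upright, at that depth, so that the reading can be taken: do not let go.

Things in the scene. Friction and masses are not known exactly. Their poses are not given: they have to be found in the camera images.
- gauge_handle (a point): Loose taper gauge, 0.13 kg: steel blade pointing down under a flat black handle, same front and back. This point: centre of the handle, 18 (x, thin way) x 28 (y) x 60 mm high (z, up). A black collar 26 x 38 x 4 mm is right under the handle, its underside 34 mm below this point; by it the gauge hangs upright in its stand's slot at the start.
- taper_gauge: The same gauge; origin at the middle of the blade's tip, 126 mm below the centre of the handle, axes as above. Blade 92 mm long below the collar, 24 mm wide (y), 2 mm thick (x) at the tip, growing evenly to 9 mm at 80 mm above the tip (1 mm thicker each 11.4 mm), then 9 mm.
- gauge_tip (a point): The middle of the blade's tip, 126 mm below the centre of the handle, axes as the gauge.
- gauge_stand: Fixed grey stand: foot 90 x 90 x 12 mm, block 41 (x) x 60 (y) mm, 108 mm high, with an upright slot 13 (x) x 28 (y) mm from the top. Origin at the centre of its underside. The gauge comes straight up out of it and is free when its tip is above 108 mm.
- casting_stand: Fixed casting stand: grey base 124 (x) x 120 (y) x 14 mm with two upright aluminium plates 100 mm wide (y), a narrow gap between them across x. Origin under its centre, below the fixed plate's face. Plate faces are upright and parallel from 16 to 102 mm high; above, lips flared 40 degrees outward lead in, up to 113 mm. The gap's floor is the base top, 14 mm high.
- fixed_plate: The fixed plate, 8 mm thick, on the +x side of the gap, gussets behind it; origin and axes as the casting stand's, gap face in its plane x = 0.
- gap_carriage: Grey carriage with a screw knob on the -x side, carrying the sprung plate (6 mm thick). It sets the gap, 3.5 to 6 mm, different each time and does not move in use; so the blade starts to drag with its tip 17 to 46 mm below the 102 mm level. Origin as the casting stand's, shifted to -x by the gap less 3.5 mm.
- fixed_lip (a point): On the gap face of the fixed plate, mid width, at the upper end of the parallel faces, 102 mm above the bench; axes as the casting stand.
- sprung_lip (a point): The same point on the face of the sprung plate. The middle of the gap lies half-way between these two points.
- pressure_plate (a joint): How far the blade has pushed back the sprung plate, in m: 0 at rest, growing as the gap widens (it moves to -x of the casting stand), stop at 0.006. Its spring presses with about 4 N at 0 and 3.5 N more per mm. Steel on the plates rubs with a friction of about 0.6, so pushing down takes about 6 N at first drag, 15 to 20 N at 2 mm.
- reagent_bottle: Bystander: small white reagent bottle with a red cap, 37 mm wide, 69 mm high, standing between the two stands' places; origin under its centre.
- petri: Bystander: petri dish, 92 mm wide, 15 mm high, at the left; origin under its centre.
- media: Bystander: square bottle 50 x 50 x 97 mm with a white cap, at the far left; origin under its centre.
- tube: Bystander: upright 50 ml tube with a cap, 34 mm wide, 113 mm high, to the right near the cartons; origin under its centre.

How it is judged:
On the way, in this order (a step that is already met when the one before it is completed fails the run):
1. the gauge is lifted out of its stand, its tip above the stand's top (z of gauge_tip in the frame of gauge_stand above 0.115 m and contact force between the fingers and taper_gauge above 2 N), for 0.1 s.
2. the blade is in the gap and drags on both plates, the sprung plate pushed back 0.5 to 3.5 mm (value of joint pressure_plate between 0.0005 and 0.0035 m and contact force between taper_gauge and gap_carriage above 1.5 N and contact force between taper_gauge and fixed_plate above 1.5 N and z of gauge_tip in the frame of casting_stand between 0.0165 and 0.092 m and y of gauge_tip in the frame of casting_stand between -0.025 and 0.025 m and angle between the x axis of taper_gauge and the x axis of casting_stand, either way round below 0.15 rad and angle between taper_gauge's own z axis and vertical below 0.12 rad), for 0.3 s.
At the end, for the whole second after the job is handed in: The blade drags on both plates (over 1.5 N each), sprung plate pushed back 0.5 to 3.5 mm, tip clear of the base and within 25 mm of mid width, upright (0.12 rad), in line with the plates (0.15 rad), at rest and held by the fingers (over 4 N) (all of step 2 and contact force between the fingers and taper_gauge above 4 N and linear speed of taper_gauge below 0.01 m/s); the arm keeps its last pose, push and grip.
It fails at once if the sprung plate is forced back more than 5 mm (value of joint pressure_plate above 0.005 m).
It fails at once if a plate is loaded with more than 60 N (contact force between taper_gauge and gap_carriage above 60 N or contact force between taper_gauge and fixed_plate above 60 N).
It fails at once if a bystander (bottles, petri dish, tube) is shifted more than 20 mm (distance of any of reagent_bottle, petri, media, tube from where it was at the start of the episode above 0.02 m).
It also fails if it takes over 40 s, if anything falls off the work surface, if the arm or the gripper's body presses on something with over 40 N, if the wrist force passes 120 N, or if a joint passes its speed limit or range.

## Robot

A 6-joint arm with a two-finger parallel gripper is mounted at the origin on a cart in front of the work surface, level with it; the furniture and walls round the work are solid. World frame = base frame: x ahead of the robot, y to its left, z up, the work surface at z = 0. Lengths are in m, angles in rad, forces in N, time in s.
With the tool pointing down it reaches from about 0.375 to 0.975 m from the base axis. Payload 3.8 kg.
Tool frame: the origin (TCP) lies midway between the tips of the shut fingers; the grasp point (between the pads) lies 19 mm behind it; z points along the fingers, y is the line along which they close (so a half turn about z gives the same grasp; the last joint's range is limited). The gripper opens to 85 mm and grips with 20 to 120 N. Pads are 22 mm wide; open, the fingers measure 114 mm over their backs; the gripper's body (76 mm by 85 mm) begins 54 mm behind the grasp point. The pads swing forward as they close: fully open they stand 13 mm farther back than shut.
Start: joints at [-1.332, 0.264, 1.604, -0, 1.274, -0.037], TCP at [0.184, -0.649, 0.231] pointing down, gripper open.
Joint ranges: [-2.63, 2.63], [-0.94, 2.18], [0.31, 2.57], [-1.31, 4.45], [0, 2.66], [-2.55, 2.55]. Speed limits (rad/s): [2.57, 2.57, 3.14, 3.14, 3.14, 3.14].

## Interface

Orientations are given as a rotation vector (axis times angle).
In Python, from workcell import sensors, viewer, job gives the robot as it stands.
- The arm moves only by the shell command python3 -m inch 'ROWS' [FORCE]. ROWS is JSON, one flat list of numbers, 7 for each row, row after row: the shift along the tool's x, y, z in mm, then the turn, a rotation vector about the tool's x, y, z in degrees, then the finger opening in mm, from 0 to 85.4. A call has exactly 8 rows; each row shifts and turns the commanded pose from where the row before left it, along the tool's axes as they then stand; what a row does not reach is not made up. A row lasts 1/10 s, in which the tool goes at most 50 mm and 8.59 degrees, less where a joint would pass 70% of its speed; a pose out of reach is approached as far as the arm can. A call is refused whole if a number of a shift passes 50 or a number of a turn 8.59, either way. A call with a gripper value outside its range is refused whole. The fingers move at their own pace and stop on an object; FORCE is the grip in N (left out, the last holds). Time passes only in rows, so rows that do not move let the fingers close, or fill a call up. It gives the time, the measured TCP pose, the force, the opening and the grip force at its end, in the units of the state.
- sensors.read_state(): the state, without advancing time (a new reading comes with each control period).
- viewer.read_camera(name): name is "scene" or "top" or "wrist"; returns the picture (480x640x3 uint8, red, green, blue); there is no depth.
- viewer.camera_params(name): a dict with "K" (3x3 intrinsics, pixels), "world_to_cam" (4x4, takes a point from world to camera coordinates). Camera axes: x right, y down, z forward; pixel columns grow to the right and rows downward; lengths in m; the calibration is good to about 2 mm. A picture is of the moment at which its call begins: read the wrist's pose just before it. camera_params takes no time and is no camera call; for the wrist camera it gives the pose at the moment of the call.
- job.finish_job(): hands the job in; it is judged then, once.
The state is a dict: "time": time; "q": joint angles; "joint_vel": joint speeds; "joint_torque": joint torques, N m; "tool_pos": TCP position; "tcp_rot": TCP orientation; "wrist_force": force on the tool from outside, world axes, zero at the start; "torque": the same for the moment, N m; "width": opening from 0.0 (shut) to 1.0 (fully open); "grip_force": force on a finger pad.
Only numpy, scipy, OpenCV 4.12 (cv2) and the standard library are available. Lean on these libraries where they do the work, as an engineer would, in place of code of your own. Each camera call takes 0.05 s, during which the arm holds its last target. There are 200 camera calls.

## Working session

There is one attempt and no reset: what is moved stays moved. The work goes in short steps, Python scripts to look and compute and a shell command to move; the robot and the scene stay as the last step left them, time stands still between calls to the robot, and variables do not carry over. Pictures are saved under pics/ and viewed, at most 10 in all, crops included, and the job is handed in when it is done.

```bash
mkdir -p pics; ls; cat > h.py <<'E'
import numpy as np, cv2
from workcell import sensors, viewer, job
from scipy.spatial.transform import Rotation as R
def ray(P,uv):
    K=np.array(P["K"]);T=np.array(P["world_to_cam"])
    d=T[:3,:3].T@np.linalg.inv(K)@np.array([uv[0],uv[1],1.]);c=-T[:3,:3].T@T[:3,3]
    return c,d/np.linalg.norm(d)
def onz(P,uv,z):
    c,d=ray(P,uv);return c+d*(z-c[2])/d[2]
def proj(P,X):
    K=np.array(P["K"]);T=np.array(P["world_to_cam"]);p=K@(T[:3,:3]@np.array(X)+T[:3,3]);return p[:2]/p[2]
def snap(name,f):
    P=viewer.camera_params(name);I=np.array(viewer.read_camera(name));cv2.imwrite(f,cv2.cvtColor(I,cv2.COLOR_RGB2BGR));return P,I
E
python3 - <<'E'
from h import *
print(sensors.read_state())
for n in("top","scene"):
    P,I=snap(n,f"pics/{n}0.png");c,d=ray(P,(320,240));print(n,c,d,np.array(P["K"]).tolist())
E
```

```text
pics
{'time': 0.0, 'q': array([-1.33191316e+00,  2.64735147e-01,  1.60539146e+00, -1.17418864e-05,
        1.27370472e+00, -3.68854359e-02]), 'joint_vel': array([ 6.06201070e-05,  5.45164586e-04, -2.73868562e-04, -2.36550217e-03,
       -5.08390914e-04, -1.39934642e-03]), 'joint_torque': array([ 1.19130527e-04, -5.15114129e+01, -3.67312932e+01,  1.04818469e-04,
        1.28784249e-02, -4.98170337e-06]), 'tool_pos': array([ 0.18362184, -0.64877408,  0.22996474]), 'tcp_rot': array([-3.10957006e+00, -4.31504406e-01,  3.71836299e-04]), 'wrist_force': array([ 0.33841417,  0.44351528, -0.14707282]), 'torque': array([-0.02243053,  0.060804  ,  0.0253487 ]), 'grip_force': 0.0, 'width': 1.001213241653512}
top [0.48221541 0.02604119 1.16364076] [ 0.0853971   0.01115708 -0.99628452] [[454.76985436063075, 0.0, 326.84509993718393], [0.0, 454.76985436063075, 236.35949306623553], [0.0, 0.0, 1.0]]
scene [-0.40525073  0.60343681  0.84759081] [ 0.71366103 -0.43451211 -0.54944259] [[583.481694727756, 0.0, 312.85706817537886], [0.0, 583.481694727756, 237.61415556385347], [0.0, 0.0, 1.0]]
```

View pics/top0.png

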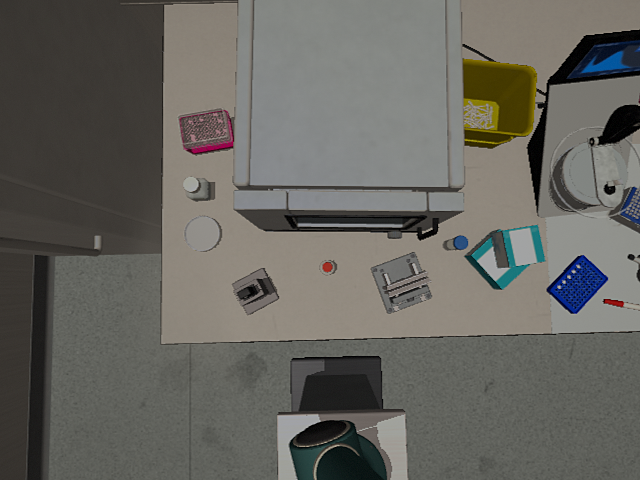

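View pics/scene0.png

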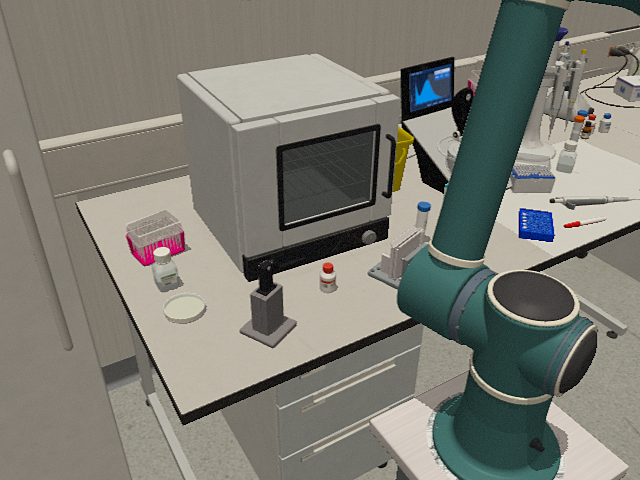

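Top view: gauge stand about (255,291) with the black handle leaning left in the picture; casting stand about (402,282); red-capped bottle (328,267). Enlarging both stands.

```bash
python3 - <<'E'
from h import *
I=cv2.imread("pics/top0.png")
a=cv2.resize(I[255:325,220:290],(400,400),interpolation=cv2.INTER_CUBIC);b=cv2.resize(I[245:315,367:437],(400,400),interpolation=cv2.INTER_CUBIC)
cv2.imwrite("pics/c1.png",np.hstack([a,b]))
P=viewer.camera_params("top")
for n,uv,z in(("stand",(255,291),0.06),("handle top",(246,291),.19),("cast",(402,283),.05),("bottle",(328,267),.07),("oven",(350,232),.05)): print(n,onz(P,uv,z).round(3))
E
```

```text
stand [0.457 0.198 0.06 ]
handle top [0.461 0.197 0.19 ]
cast [ 0.468 -0.159  0.05 ]
bottle [0.51  0.021 0.07 ]
oven [ 0.596 -0.036  0.05 ]
```

View pics/c1.png

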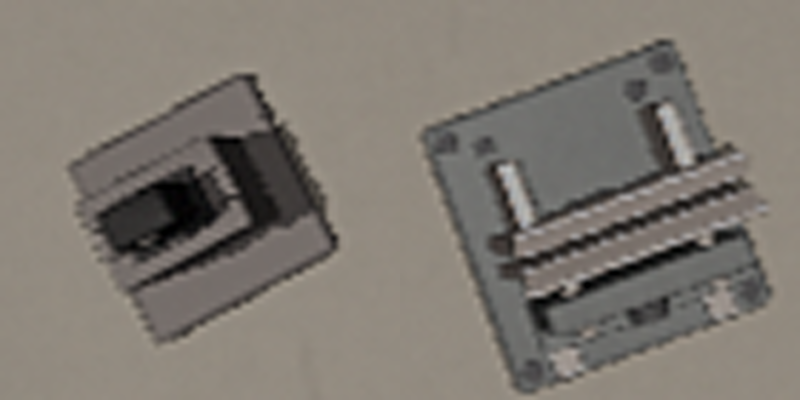

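The enlarged crop shows the gauge foot corners at (75,165), (245,78), (335,245), (160,340), with the handle top at about (140,218). The casting base corners are at (425,130), (668,42), (768,300), (525,390). The gussets are on the upper side, so its +x points up and slightly left.

```bash
python3 - <<'E'
from h import *
P=viewer.camera_params("top");s=70/400
f=lambda c,o,z:np.array([onz(P,((u+.5)*s+o[0]-.5,(v+.5)*s+o[1]-.5),z)[:2] for u,v in c])
A=f([(75,165),(245,78),(335,245),(160,340)],(220,255),.012)
B=f([(425-400,130),(268,42),(368,300),(125,390)],(367,245),.014)
H=f([(140,218)],(220,255),.172)
for n,C in(("g",A),("c",B)):
    x=(C[0]+C[1]-C[2]-C[3])/2;y=(C[0]+C[3]-C[1]-C[2])/2
    print(n,C.mean(0).round(4),np.linalg.norm(x),np.linalg.norm(y),np.degrees([np.arctan2(x[1],x[0]),np.arctan2(-y[0],y[1])]))
print("handle",H)
s=sensors.read_state();print(R.from_rotvec(s["tcp_rot"]).as_matrix().round(3))
Pw=viewer.camera_params("wrist");T=np.linalg.inv(Pw["world_to_cam"]);M=R.from_rotvec(s["tcp_rot"]).as_matrix()
print("cam in tool",M.T@(T[:3,3]-s["tool_pos"]),(M.T@T[:3,:3]).round(3))
E
```

```text
g [0.4568 0.2046] 0.08457669078424886 0.08515517526148848 [26.53063119 26.45050546]
c [ 0.4694 -0.1623] 0.12110127094784362 0.11446286196787078 [19.0716337  18.52985945]
handle [[0.45663712 0.20399275]]
[[ 0.962  0.272 -0.   ]
 [ 0.272 -0.962  0.002]
 [ 0.    -0.002 -1.   ]]
cam in tool [ 8.27434618e-02 -1.28586323e-04 -1.43041330e-01] [[ 0.    -0.949 -0.316]
 [ 1.     0.     0.   ]
 [ 0.    -0.316  0.949]]
```

```bash
python3 -m inch '[25,-25,0,0,0,-2.5,85, 25,-25,0,0,0,-2.5,85, 25,-25,0,0,0,-2.5,85, 25,-25,0,0,0,-2.5,85, 25,-25,0,0,0,-2.5,85, 25,-25,0,0,0,-2.5,85, 25,-25,0,0,0,-2.5,85, 25,-20,0,0,0,-2.5,85]' 60
python3 -m inch '[48,-3,0,0,0,-5.9,85, 48,-3,0,0,0,-5.9,85, 48,-3,0,0,0,-5.9,85, 48,-3,0,0,0,-5.9,85, 48,-3,0,0,0,-5.9,85, 48,-3,0,0,0,-5.9,85, 48,-3,0,0,0,-5.9,85, 48,-3,0,0,0,-5.9,85]'
cat >> h.py <<'E'
def go(x,y,z,yaw):
    "shift and turn in tool axes (mm,deg) to TCP x,y,z with tool y at world yaw (deg), tool down"
    s=sensors.read_state();M=R.from_rotvec(s["tcp_rot"]).as_matrix();c,n=np.cos(np.radians(yaw)),np.sin(np.radians(yaw))
    G=np.array([[-n,c,0],[c,n,0],[0,0,-1.]]).T
    print("t",round(s["time"],2),"pos",s["tool_pos"].round(4),"q",s["q"].round(2),"F",s["wrist_force"].round(1),"grip",s["grip_force"],s["width"])
    print("shift now-axes",(M.T@(np.array([x,y,z])-s["tool_pos"])*1e3).round(1),"goal-axes",(G.T@(np.array([x,y,z])-s["tool_pos"])*1e3).round(1),"turn",np.degrees(R.from_matrix(M.T@G).as_rotvec()).round(2))
E
python3 -c "
from h import *
go(.457,.204,.23,26.5)"
```

```text
time: 0.9
tool_pos: [0.2848, -0.3879, 0.2307]
tcp_rot: [-2.987, -0.968, 0.0]
wrist_force: [1.0, -0.4, -0.2]
width: 0.994
grip_force: 0.0
time: 1.7
tool_pos: [0.4721, -0.0639, 0.231]
tcp_rot: [-2.348, -2.087, 0.0]
wrist_force: [1.4, -0.6, -0.6]
width: 0.998
grip_force: 0.0
t 1.7 pos [ 0.4721 -0.0639  0.231 ] q [-0.19 -0.12  2.01  0.    1.25 -0.07] F [ 1.4 -0.6 -0.6] grip 0.0 0.9975017142027512
shift now-axes [264.3 -46.5   1. ] goal-axes [246.5 106.    1. ] turn [ -0.    -0.   -33.26]
```

```bash
python3 -m inch '[33.5,4,0,0,0,-4.15,85, 33.5,4,0,0,0,-4.15,85, 33.5,4,0,0,0,-4.15,85, 33.5,4,0,0,0,-4.15,85, 33.5,4,0,0,0,-4.15,85, 33.5,4,0,0,0,-4.15,85, 33.5,4,0,0,0,-4.15,85, 33.5,4,0,0,0,-4.15,85]'
python3 -c "
from h import *
go(.457,.204,.23,26.5)
P,I=snap('wrist','pics/w1.png')
print(proj(P,[.457,.204,.172]),P['K'])
import pickle;pickle.dump(P,open('w1.pkl','wb'))"
```

```text
time: 2.5
tool_pos: [0.4678, 0.2016, 0.2308]
tcp_rot: [-1.656, -2.669, 0.001]
wrist_force: [0.6, 0.6, 0.1]
width: 0.995
grip_force: 0.0
t 2.5 pos [0.4678 0.2016 0.2308] q [ 0.36 -0.05  1.95 -0.    1.24 -0.1 ] F [0.6 0.6 0.1] grip 0.0 0.9946520541683206
shift now-axes [ 7.  -8.6  0.8] goal-axes [ 7.  -8.6  0.8] turn [-0.04 -0.   -0.13]
[295.2355196 257.1517882] [[380.71834544   0.         313.24529172]
 [  0.         380.71834544 245.57139796]
 [  0.           0.           1.        ]]
```

View pics/w1.png

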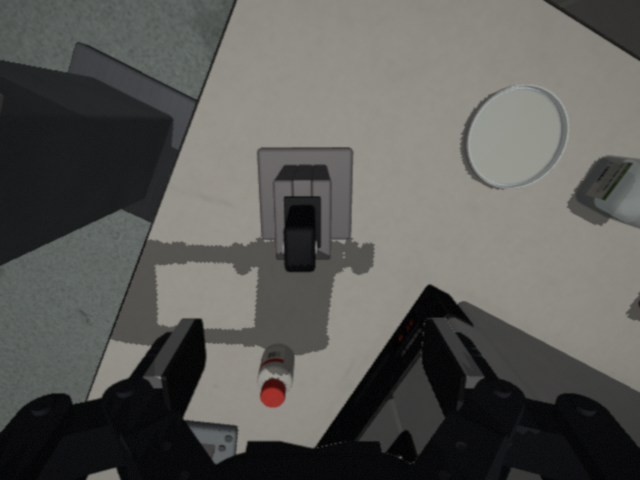

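The wrist view shows the black handle at columns about 285–315, with its top face at rows about 235–271. The blade collar and grey stand are behind it, and the stand's edges line up with the image. Measuring by edges.

```bash
python3 - <<'E'
from h import *
import pickle
P=pickle.load(open('w1.pkl','rb'));I=cv2.imread('pics/w1.png',0).astype(int)
print(I[190:280:2,300]);
for r in(210,225,240,250,260): print(r,I[r,276:324])
# foot: near/far corners via foot edges
for uv,z in(((258,149),.012),((352,149),.012),((300,253),.172),((300,235),.172),((300,271),.172)): print(uv,onz(P,uv,z).round(4))
E
```

```text
[102 101  99  52  31  36  32  26   6   5   3   6   3   4   7   3   5   6
   9  13  24  31  31  31  30  29  29  29  28  27  27  26  25  27  26  23
  23  15  11  10  11  59  81  80  81]
210 [ 93  97  99  99  98 100  97  83  50  32  32  31  25  12   6   7   6   8
   4   6   5   6   5   3   3   9   6   7   7   6   5   3   6   6   7   8
   6   5  14  24  31  32  33  34  50  79  96  99]
225 [85 95 97 97 97 98 96 87 62 28  5  6  4  7  7  5  6  5  8  5  3  7  6  5
  3  4  9  3  6  6  6  6  5  4  6  4  8  6 11 17 27 29 29 30 50 78 94 97]
240 [80 89 95 96 96 95 86 62 30 15 20 23 28 30 29 29 30 30 29 29 29 29 29 30
 29 30 30 31 29 30 30 31 30 28 27 23 18 14 17 34 43 33 27 30 49 77 91 94]
250 [ 75  85  92  93  94  97 106 104  62  23  17  18  24  27  26  25  28  28
  26  26  27  26  28  29  27  28  28  26  27  29  26  25  27  25  23  19
  14  18  41  82 101  75  67  74  84  88  92  93]
260 [80 76 74 75 73 74 72 63 41 21 17 17 24 26 24 25 26 25 24 25 25 22 24 24
 23 25 22 21 25 23 23 22 21 24 21 18 17 14 20 45 69 74 73 74 75 74 76 76]
(258, 149) [0.3992 0.2284 0.012 ]
(352, 149) [0.477 0.267 0.012]
(300, 253) [0.4583 0.2074 0.172 ]
(300, 235) [0.4537 0.217  0.172 ]
(300, 271) [0.4631 0.1976 0.172 ]
```

```bash
python3 -m inch '[5,-3,0,0,0,-0.1,85, 5,-3.4,0,0,0,0,85, 0,0,20,0,0,0,85, 0,0,20,0,0,0,70, 0,0,20,0,0,0,60, 0,0,20,0,0,0,50, 0,0,18,0,0,0,45, 0,0,5,0,0,0,40]'
python3 -c "
from h import *
go(.4575,.208,.128,26.5)"
```

```text
time: 3.35
tool_pos: [0.4565, 0.2046, 0.1259]
tcp_rot: [-1.659, -2.665, 0.006]
wrist_force: [-0.2, -0.3, -0.7]
width: 0.468
grip_force: 0.0
t 3.35 pos [0.4565 0.2046 0.1259] q [ 0.37  0.03  2.08 -0.    1.04 -0.09] F [-0.2 -0.3 -0.7] grip 0.0 0.4680363197623622
shift now-axes [ 2.6  2.4 -2.1] goal-axes [ 2.6  2.4 -2.1] turn [-0.27 -0.01 -0.32]
```

```bash
python3 -m inch '[2.5,2.4,-2,0,0,-0.3,40, 0,0,0,0,0,0,40, 0,0,0,0,0,0,30, 0,0,0,0,0,0,24, 0,0,0,0,0,0,15, 0,0,0,0,0,0,5, 0,0,0,0,0,0,5, 0,0,0,0,0,0,5]' 60
python3 -c "
from h import *
go(.4575,.208,.128,26.5)
P,I=snap('wrist','pics/w2.png')"
```

```text
time: 4.15
tool_pos: [0.4583, 0.2092, 0.1309]
tcp_rot: [-1.65, -2.672, 0.003]
wrist_force: [-4.5, -2.4, 5.6]
width: 0.204
grip_force: 59.6
t 4.15 pos [0.4583 0.2092 0.1309] q [ 0.38  0.03  2.07 -0.    1.05 -0.09] F [-4.5 -2.4  5.6] grip 59.56387996673584 0.2036777010156179
shift now-axes [-0.7 -1.3  2.9] goal-axes [-0.7 -1.3  2.9] turn [-0.13  0.01  0.12]
```

View pics/w2.png

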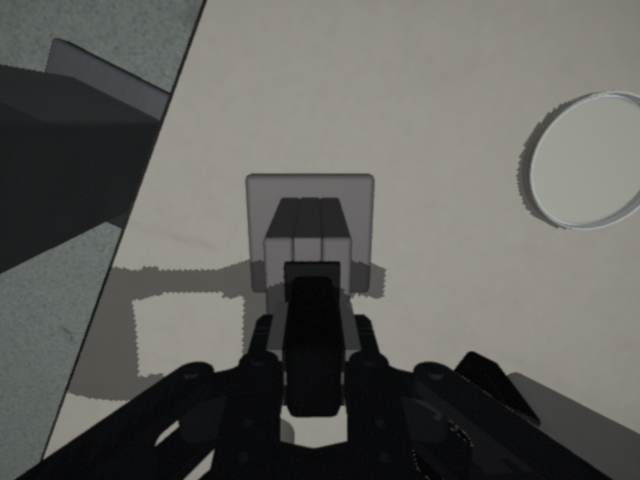

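Gripped: the handle is centred between the pads (columns 287–340) and square with the stand. Lifting straight up.

```bash
python3 -m inch '[0,-1,-8,0,0,0,5, 0,0,-16,0,0,0,5, 0,0,-18,0,0,0,5, 0,0,-18,0,0,0,5, 0,0,-18,0,0,0,5, 0,0,-18,0,0,0,5, 0,0,-18,0,0,0,5, 0,0,-16,0,0,0,5]'
python3 -c "
from h import *
go(.4694,-.1623,.256,18.8)
P,I=snap('wrist','pics/w3.png')"
```

```text
time: 5.0
tool_pos: [0.4588, 0.2096, 0.2619]
tcp_rot: [1.65, 2.672, 0.003]
wrist_force: [-0.3, -0.3, -1.1]
width: 0.203
grip_force: 58.9
t 5.0 pos [0.4588 0.2096 0.2619] q [ 0.38 -0.08  1.92  0.    1.3  -0.09] F [-0.3 -0.3 -1.1] grip 58.887373208999634 0.2033203778620913
shift now-axes [-337.2 -157.1    5.6] goal-axes [-355.4 -109.8    5.9] turn [ 0.11 -0.01  7.8 ]
```

```bash
python3 -m inch '[-25,-9,0,0,0,0.8,5, -42,-15,0,0,0,0.9,5, -42,-15,0,0,0,0.9,5, -42,-15,0,0,0,0.9,5, -42,-15,0,0,0,0.9,5, -42,-15,0,0,0,0.9,5, -42,-15,0,0,0,0.9,5, -35,-12,0,0,0,0.9,5]'
python3 -c "
from h import *
go(.4694,-.1623,.256,18.8)"
```

```text
time: 5.85
tool_pos: [0.4806, -0.1232, 0.2603]
tcp_rot: [1.814, 2.563, 0.0]
wrist_force: [0.1, -0.0, -1.4]
width: 0.201
grip_force: 58.9
t 5.85 pos [ 0.4806 -0.1232  0.2603] q [-0.3  -0.1   1.94 -0.    1.3  -0.64] F [ 0.1 -0.  -1.4] grip 58.927897810935974 0.20148642515940474
shift now-axes [-33.1 -23.6   4.3] goal-axes [-33.4 -23.2   4.3] turn [0.05 0.05 0.62]
```

```bash
python3 -m inch '[-15,-6,0,0,0,0.6,5, -25,-9,0,0,0,0,5, -25,-8,0,0,0,0,5, -10,0,0,0,0,0,5, 0,0,0,0,0,0,5, 0,0,0,0,0,0,5, 0,0,0,0,0,0,5, 0,0,0,0,0,0,5]'
python3 -c "
from h import *
import pickle
go(.4694,-.1623,.256,18.8)
P,I=snap('wrist','pics/w4.png');pickle.dump(P,open('w4.pkl','wb'))"
```

```text
time: 6.65
tool_pos: [0.4835, -0.1983, 0.2603]
tcp_rot: [-1.825, -2.557, -0.0]
wrist_force: [0.5, -0.3, -1.1]
width: 0.202
grip_force: 58.9
t 6.65 pos [ 0.4835 -0.1983  0.2603] q [-0.44 -0.04  1.89  0.    1.3  -0.77] F [ 0.5 -0.3 -1.1] grip 58.86496424674988 0.20217080479752828
shift now-axes [38.7 -1.6  4.3] goal-axes [38.7 -1.7  4.3] turn [ 0.01 -0.01  0.18]
```

View pics/w4.png

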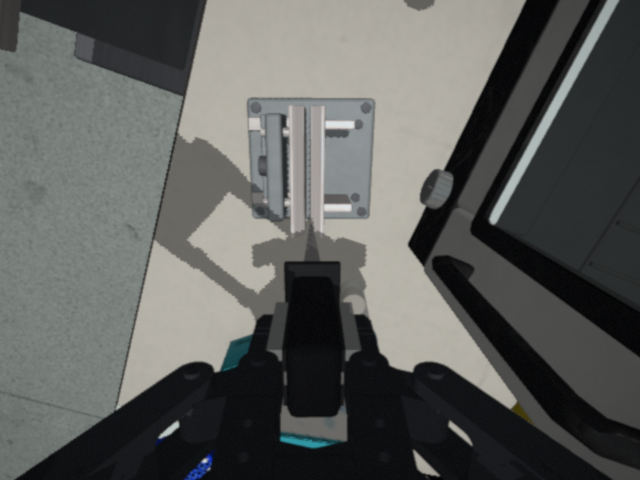

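The wrist view shows the casting base with corners at (249,98), (375,98), (370,218), (252,217). The gap is a dark line near columns 303–310 and the blade tip is at about (311,222). Enlarging.

```bash
python3 - <<'E'
from h import *
I=cv2.imread('pics/w4.png');cv2.imwrite('pics/c4.png',cv2.resize(I[92:242,270:350],(320*2-320+100,800*3//4),interpolation=cv2.INTER_CUBIC) if 0 else cv2.resize(I[100:240,280:340],None,fx=4.2,fy=4.2,interpolation=cv2.INTER_CUBIC)[:600])
g=cv2.cvtColor(I,cv2.COLOR_BGR2GRAY)
for r in(115,140,165,190,205): print(r,g[r,286:330])
E
```

```text
115 [116 140 157 179 190 190 168 160 156 153 151 152 153 152 152 153 155 142
  95  80 110 138 143 137 141 165 166 162 159 158 160 159 158 158 165 184
 203 193 166 142 143 147 148 147]
140 [ 54  72  97 139 177 186 174 164 160 155 152 150 153 154 153 152 150 132
  91  77 104 132 132 115 123 154 164 162 160 160 161 160 158 158 163 185
 205 189 164 142 142 144 144 144]
165 [ 49  67 102 147 183 193 191 170 159 156 153 151 153 154 154 153 151 135
  99  83 107 131 127 107 119 153 164 162 160 162 161 160 158 160 165 188
 205 185 162 148 143 141 143 142]
190 [ 47  64  97 133 167 192 196 172 161 158 154 152 154 155 155 153 151 133
  95  83 107 132 127 109 120 154 162 161 162 162 162 161 160 162 172 191
 195 172 147 140 140 140 140 140]
205 [154 155 157 158 166 186 191 172 162 159 156 153 154 155 156 154 151 139
 109  88 107 132 137 128 129 154 162 162 162 163 163 161 161 165 178 195
 193 184 194 212 218 218 217 217]
```

View pics/c4.png

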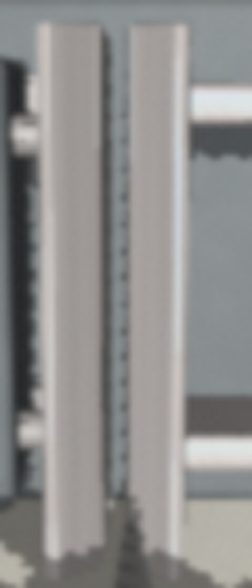

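```bash
python3 - <<'E'
from h import *
import pickle
P=pickle.load(open('w4.pkl','rb'));s=sensors.read_state();M=R.from_rotvec(s["tcp_rot"]).as_matrix()
f=lambda c,z:np.array([onz(P,uv,z)[:2] for uv in c])
B=f([(249,98),(375,98),(370.5,218),(251.5,217)],.014);print("base c",B.mean(0).round(4),"sizes",np.linalg.norm(B[0]-B[1]),np.linalg.norm(B[1]-B[2]))
L=f([(303.5,115),(303.5,205)],.102);Q=f([(310.3,115),(310.3,205)],.102)
print("dirs",[np.degrees(np.arctan2(*( -(A[0]-A[1])*[1,-1])))for A in(L,Q)])
x=M[:2,1]; print("tool y yaw",np.degrees(np.arctan2(x[1],x[0])))
a=np.r_[((L+Q)/2).mean(0),.102]; print("gap w",(Q-L).mean(0)@x)
E_=f([(296,105.5),(316,105.5),(296,233),(316,231)],.110);print("plate ends mid",E_.mean(0),np.linalg.norm(E_[0]-E_[2]))
for n,v in(("gap",a[:2]),("base",B.mean(0)),("plates",E_.mean(0))): print(n,"from TCP in tool xy mm",(M[:2,:2].T@(v-s["tool_pos"][:2])*1e3).round(1))
tip=s["tool_pos"]+M@[0,0,.115];print("exp tip px",proj(P,tip),"mm/px",1e3*np.linalg.norm(f([(311,222)],tip[2])-f([(312,222)],tip[2])),proj(P,s["tool_pos"]+M@[0,0,.024]))
g=cv2.imread('pics/w4.png',0)
for r in(218,222,226,230,236,242,250): print(r,g[r,296:328])
E
```

```text
base c [ 0.4698 -0.1592] sizes 0.12028204281008985 0.11791141493058527
dirs [np.float64(18.540044814851754), np.float64(18.86339675468251)]
tool y yaw 18.971544553743744
gap w 0.005284734068972902
plate ends mid [ 0.46581522 -0.15918148] 0.09617035222052568
gap from TCP in tool xy mm [49.8 -3.4]
base from TCP in tool xy mm [41.6 -0.1]
plates from TCP in tool xy mm [42.9 -4. ]
exp tip px [311.042702   239.56856923] mm/px 0.6998169854157446 [310.04416147 296.21357352]
218 [155 154 153 155 156 154 153 147 125 102 105  95  80  80  98 122 140 156
 163 163 163 162 161 166 185 202 190 165 129 123 125 125]
222 [156 154 154 155 157 156 154 148 128 101 102 104 103  98  95 102 111 130
 155 163 164 162 161 167 185 201 190 173 162 171 176 176]
226 [157 154 155 156 157 155 154 150 131 105 102 103 101  88  74  71  88 119
 149 162 164 161 161 167 187 202 189 180 176 176 176 176]
230 [151 148 153 153 144 124 117 114 108 102 102 101  91  75  70  70  77 100
 134 153 149 140 150 163 186 204 190 179 177 176 176 177]
236 [ 98  97  98  99 102 102 102 104 104 104 103  95  82  75  74  73  74  78
  83  93 101 104 105 108 116 123 114 107 105 107 116 126]
242 [103 103 103 104 104 104 105 104 103 102  95  83  77  77  75  75  76  77
  78  82  91 102 105 106 105 103 104 104 105 106 105 105]
250 [103 104 104 104 105 105 104 105 101  87  72  66  64  63  63  62  64  62
  63  63  65  75  91 102 105 105 105 105 104 104 104 105]
```

The blade tip is seen at (311,222), matching the projected position, so the gauge hangs upright. The gap is about 5.3 mm, and its centre is +42 mm in x and −3.4 mm in y from the tool. Aligning, then lowering into the lead-in.

```bash
python3 -m inch '[14,-1.4,0,0,0,0.2,5, 18,-1,0,0,0,0,5, 10.3,-1,0,0,0,0,5, 0,0,0,0,0,0,5, 0,0,8,0,0,0,5, 0,0,12,0,0,0,5, 0,0,10,0,0,0,5, 0,0,0,0,0,0,5]'
cat > st.py <<'E'
from h import *
p0=np.array([.4835,-.1983]);a=np.radians(18.8);x=np.array([-np.sin(a),np.cos(a)]);y=np.array([np.cos(a),np.sin(a)])
s=sensors.read_state();f=s["wrist_force"];d=s["tool_pos"][:2]-p0
print("along",(d@x*1e3).round(2),"across",(d@y*1e3).round(2),"z",(s["tool_pos"][2]*1e3).round(2),"F along/across/z",(f[:2]@x).round(1),(f[:2]@y).round(1),f[2].round(1),"grip",round(s["grip_force"],1),"vel",abs(s["joint_vel"]).max().round(4))
E
python3 st.py
```

```text
time: 7.5
tool_pos: [0.465, -0.1601, 0.2273]
tcp_rot: [-1.829, -2.548, 0.002]
wrist_force: [-0.7, -0.8, -1.0]
width: 0.201
grip_force: 58.9
along 42.14 across -5.19 z 227.26 F along/across/z -0.5 -1.0 -1.0 grip 58.9 vel 0.029
```

```bash
python3 -m inch '[0,1,0,0,0,0,5, 0,0,0,0,0,0,5, 0,0,0,0,0,0,5, 0,0,0,0,0,0,5, 0,0,0,0,0,0,5, 0,0,0,0,0,0,5, 0,0,0,0,0,0,5, 0,0,0,0,0,0,5]' >/dev/null
python3 st.py; python3 - <<'E'
from h import *
P,I=snap('wrist','pics/w5.png');s=sensors.read_state();M=R.from_rotvec(s["tcp_rot"]).as_matrix()
print("tip px",proj(P,s["tool_pos"]+M@[0,0,.115]),"front",proj(P,s["tool_pos"]+M@[.012,0,.115]),"gap pt",proj(P,s["tool_pos"]+M@[.03,0,s["tool_pos"][2]-.102]))
J=cv2.imread('pics/w5.png')[170:290,270:360];cv2.imwrite('pics/c5.png',cv2.resize(J,None,fx=5,fy=5,interpolation=cv2.INTER_CUBIC))
E
```

```text
along 41.34 across -2.8 z 230.29 F along/across/z -0.2 -0.2 -1.6 grip 58.9 vel 0.0012
tip px [311.05469631 239.36667909] front [311.03109724 223.02985454] gap pt [311.09376248 193.99209354]
```

View pics/c5.png

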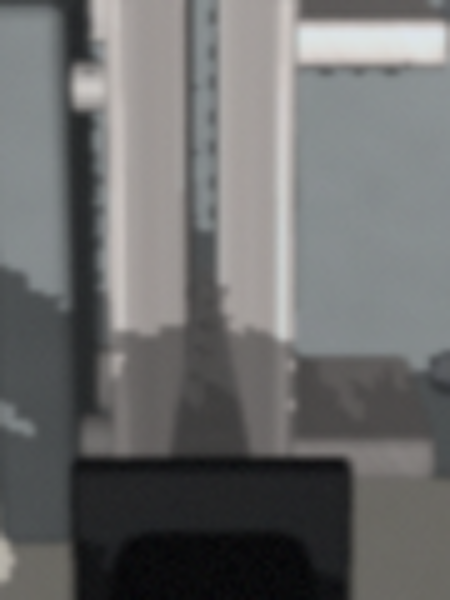

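Blade and gap coincide within about 0.3 mm (gap crop columns 188–218). Descending slowly.

```bash
python3 -m inch '[0.8,-0.3,5,0,0,0,5, 0,0,6,0,0,0,5, 0,0,6,0,0,0,5, 0,0,6,0,0,0,5, 0,0,6,0,0,0,5, 0,0,4,0,0,0,5, 0,0,0,0,0,0,5, 0,0,0,0,0,0,5]' >/dev/null; python3 st.py
```

```text
along 42.14 across -3.21 z 197.18 F along/across/z -0.1 -0.2 -1.4 grip 58.7 vel 0.0073
```

```bash
python3 -m inch '[0,0,3,0,0,0,5, 0,0,3,0,0,0,5, 0,0,3,0,0,0,5, 0,0,3,0,0,0,5, 0,0,0,0,0,0,5, 0,0,0,0,0,0,5, 0,0,0,0,0,0,5, 0,0,0,0,0,0,5]' >/dev/null; python3 st.py
python3 -m inch '[0,0,2,0,0,0,5, 0,0,2,0,0,0,5, 0,0,2,0,0,0,5, 0,0,0,0,0,0,5, 0,0,0,0,0,0,5, 0,0,0,0,0,0,5, 0,0,0,0,0,0,5, 0,0,0,0,0,0,5]' >/dev/null; python3 st.py
```

```text
along 42.1 across -3.46 z 185.07 F along/across/z -1.1 -4.4 0.3 grip 59.1 vel 0.0011
along 41.55 across -3.44 z 180.92 F along/across/z 0.6 -7.5 9.2 grip 60.8 vel 0.0022
```

First drag at about TCP z 182 mm, with the fixed plate loaded more. I'll shift slightly to −y and continue in small steps.

```bash
python3 -m inch '[0,-0.3,1.5,0,0,0,5, 0,-0.3,1.5,0,0,0,5, 0,-0.2,1.5,0,0,0,5, 0,0,1.5,0,0,0,5, 0,0,0,0,0,0,5, 0,0,0,0,0,0,5, 0,0,0,0,0,0,5, 0,0,0,0,0,0,5]' >/dev/null; python3 st.py
python3 -m inch '[0,-0.1,1.5,0,0,0,5, 0,-0.1,1.5,0,0,0,5, 0,-0.1,1.5,0,0,0,5, 0,0,1.5,0,0,0,5, 0,0,0,0,0,0,5, 0,0,0,0,0,0,5, 0,0,0,0,0,0,5, 0,0,0,0,0,0,5]' >/dev/null; python3 st.py
```

```text
along 41.07 across -3.81 z 175.79 F along/across/z -0.0 -7.5 12.5 grip 61.3 vel 0.0019
along 40.73 across -4.07 z 170.44 F along/across/z -0.1 -8.9 15.8 grip 61.7 vel 0.0009
```

```bash
python3 -m inch '[0,-0.3,1.5,0,0,0,5, 0,-0.3,1.5,0,0,0,5, 0,-0.3,1.5,0,0,0,5, 0,-0.2,1.5,0,0,0,5, 0,0,1,0,0,0,5, 0,0,0,0,0,0,5, 0,0,0,0,0,0,5, 0,0,0,0,0,0,5]' >/dev/null; python3 st.py
python3 - <<'E'
from h import *
P,I=snap('wrist','pics/w6.png');snap('scene','pics/s6.png')
S=cv2.imread('pics/s6.png')[170:320,340:480]
g=cv2.imread('pics/w6.png')
cv2.imwrite('pics/c6.png',np.hstack([cv2.resize(g[90:290,240:390],(390,520)),cv2.resize(S,(400,520))]))
E
```

```text
along 40.29 across -4.58 z 164.25 F along/across/z 0.0 -9.3 19.1 grip 62.1 vel 0.0011
```

View pics/c6.png

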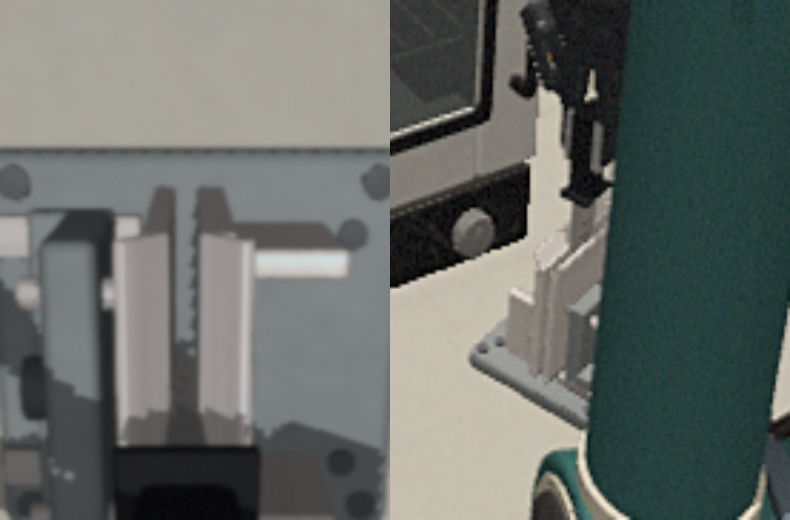

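The blade sits in the gap, upright and in line with the plates. The gap has widened from about 5.3 to about 6.5–7 mm, and the forces suggest 1.5–2 mm of give. One last small push, then hold.

```bash
python3 -m inch '[0,-0.2,1,0,0,0,5, 0,-0.1,1,0,0,0,5, 0,0,1,0,0,0,5, 0,0,0,0,0,0,5, 0,0,0,0,0,0,5, 0,0,0,0,0,0,5, 0,0,0,0,0,0,5, 0,0,0,0,0,0,5]'; python3 st.py
```

```text
time: 14.05
tool_pos: [0.4661, -0.1619, 0.1616]
tcp_rot: [1.828, 2.549, -0.001]
wrist_force: [-9.7, -2.7, 20.8]
width: 0.209
grip_force: 62.3
along 40.11 across -4.75 z 161.63 F along/across/z 0.6 -10.0 20.8 grip 62.3 vel 0.0015
```

```bash
python3 -c "
from workcell import job
print(job.finish_job())"
```

```text
the job is handed in; nothing more can be done
None
```

The job is handed in at about 14 s: the gauge is held still and upright by its handle in the gap near mid width, dragging on both plates, with the sprung plate pushed back an estimated 1.8–2.3 mm (inferred from force and depth, not read directly; no verdict was returned).

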